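# Engage the hand crank of a shutter-door operator

## Task

Ready this shutter-door operator for hand cranking: turn the wing knob of the port cover until the cover clicks over into its open position, then take the key with the flat wing handle from the stand and push it into the hub under the cover, turning it until its feather drops into the keyway. Push on against the spring until the key's collar sits on the hub, and finish like that, still holding the key pushed home, because the spring pushes it out again if you let go. Leave the other two keys in their holes and do not knock over or shove the loose things on the bench.

Things in the scene. Friction and masses are not known exactly. Their poses are not given: they have to be found in the camera images.
- operator: Shutter-door operator: fixed cast aluminium gearbox 150 x 170 x 87 mm (flat top), finned grey motor on its far (+x) side, sprocket on -y, grey switch box on -x. Origin: on the bench straight below the hub axis; z up. It stands left or right on the bench, the key stand on the other side.
- port_cover (a joint): Angle (rad) of the port cover, a 3.5 mm steel plate, its round end 46 mm across lying over the hub while shut, with a black wing knob fixed on its pivot 66 mm from the hub axis. 0 = shut (stop), 1.2 = fully open (stop); grows counterclockwise seen from above. A spring detent holds both ends: up to about 0.12 N m to halfway (0.6), then it snaps on by itself.
- knob_grip (a point): On the cover's pivot axis, at the wing knob's grip: an upright bar 44 mm long, 13 mm thick, 30 mm tall, from 17 mm below to 13 mm above this point. The cover plate's upper face lies 25 mm below it. x axis: along the bar, from the pivot to the cover's round end; y: across the bar; z up. It turns with the cover.
- hub_mouth (a point): Centre of the mouth of the steel hub (47 mm across), on its flat upper face 94 mm above the bench; the shut cover plate lies 1.5 to 5 mm above it. Round bore of 22 mm with one straight keyway, 8 mm wide, out to 14.7 mm from the axis. x axis: from the bore axis to the keyway, pointing away from the robot (+x) within 55 degrees; z up. The hub is stiff (3 N m): a key turned in it does not turn it.
- clutch (a joint): Travel (m) of the spring-loaded clutch sleeve that closes the bore 32 mm below the hub face. 0 = free (up), grows as it is pushed down: 6 N to start, 10.8 N at 0.012, its travel when the key's collar sits on the hub face (the collar stops there).
- crank_key: The key to use, about 0.24 kg, hanging upright in one of the stand's holes. Origin: on its axis at the underside of its steel collar (40 mm across, 8 mm tall); z up to the handle. Below: a round shaft of 20 mm, 44 mm long, chamfered end, with a feather 6 mm wide, out to 13 mm from the axis, from 8 to 32 mm below the collar. x axis: from the axis to the feather, along the wing handle.
- wing (a point): Centre of the crank key's black flat wing handle, 41 mm above the key's origin (axes as the key's). The wing is 58 mm wide along x, 14 mm thick along y (grip it across this) and 38 mm tall; below it a thin neck of 16 to 22 mm down to the collar. In the stand the feather end of the wing points away from the robot (+x), within 45 degrees.
- stand: Fixed stand of grey sheet, 226 x 80 mm, top at 80 mm, with three holes of 30 mm in a row along its x axis, 70 mm apart, the middle one above its origin. Origin: on the bench under its centre. The keys hang by their collars on the top, each in any hole.
- tee_key: Another key in the stand: steel T handle, a round crossbar 66 mm long, its axis 30 mm above the collar's underside (origin there, z up); top at 39 mm. Leave it.
- knob_key: Another key in the stand: round black knob handle of 34 mm, 48 mm tall above the collar's underside (origin there, z up). Leave it.
- wrench: Loose wrench 170 mm long, lying between operator and stand; origin under its middle.
- bearing: Loose ball bearing, 52 mm across and 15 mm tall, lying nearer the robot; origin under its centre.
- cap: Loose black plastic cap, 48 mm across and 18 mm tall, lying between operator and stand; origin under its centre.
- spray_can: Loose aluminium can, 52 mm across and 150 mm tall, standing at the back of the middle of the bench; origin under its centre.

How it is judged:
By the outcome, as a careful person would: the job done as asked, in the order asked, and still so for the second after the job is handed in, while the arm keeps its last pose, push and grip.
It also fails if it takes over 67 s, if anything falls off the work surface, if the arm or the gripper's body presses on something with over 40 N, if the wrist force passes 120 N, or if a joint passes its speed limit or range.

## Robot

A 7-joint arm with a two-finger parallel gripper is mounted at the origin on the work surface. World frame = base frame: x ahead of the robot, y to its left, z up, the work surface at z = 0. Lengths are in m, angles in rad, forces in N, time in s.
With the tool pointing down it reaches from about 0.425 to 0.975 m from the base axis. Payload 16.7 kg.
Tool frame: the origin (TCP) lies on the centre line of the jaws, within the pads' length; the fingertips stand 11 mm ahead of it and the grasp point (between the pads) lies 8 mm behind it; z points along the fingers, y is the line along which they close (so a half turn about z gives the same grasp; the last joint's range is limited). The gripper opens to 85 mm and grips with 20 to 120 N. Pads are 22 mm wide; open, the fingers measure 114 mm over their backs; the gripper's body (76 mm by 85 mm) begins 54 mm behind the grasp point. The pads swing forward as they close: fully open they stand 13 mm farther back than shut.
Start: joints at [-1.435, 0.426, 0.074, 1.606, -0.034, 1.111, -0.067], TCP at [0.19, 0.648, 0.208] pointing down, gripper open.
Joint ranges: [-2.85, 2.85], [-0.5, 2.14], [-1.23, 1.37], [0.21, 2.46], [-1.02, 4.16], [0.16, 2.05], [-2.73, 2.73]. Speed limits (rad/s): [1.89, 1.89, 2.39, 2.39, 3.01, 3.01, 3.01].

## Interface

Orientations are given as a unit quaternion [x, y, z, w].
In Python, from cell import * gives the robot as it stands. Calls block until the motion is done:
- reach(position, orientation): joint-space move of the TCP to a pose.
- move_l(position, rot=None, feed=0.15, guard=None): straight line of the TCP; rot=None keeps the orientation; feed is the mean speed in m/s. With guard (N) it stops when the force on the tool has changed by that much, and returns True; else False.
- goto_joints(angles): joint-space move.
- gripper_to(opening): finger opening in m; the grip force is fixed at half the most; returns when the fingers have stopped.
- pause(seconds).
- inverse_kinematics(position, orientation): joint angles nearest the present ones, or None.
- get_obs(): the state.
- read_camera(name): name is "scene" or "side" or "wrist"; returns a dict with "frame" (400x640x3 uint8, red, green, blue), "z_map" (400x640 float32, m along the optical axis (not along the pixel's ray), 0 where there is no reading), "fx", "fy", "cx", "cy" (pixels), "R" (3x3) and "t" (3): a world point X has camera coordinates R X + t. Camera axes: x right, y down, z forward; pixel columns grow to the right and rows downward; lengths in m; the calibration is good to about 2 mm. A picture is of the moment at which its call begins.
A pose or a line that the arm cannot do raises IKError and nothing moves.
- hand_in(): hands the job in; it is judged then, once.
The state is a dict: "t": time; "joint_pos": joint angles; "qvel": joint speeds; "effort": joint torques, N m; "eef_pos": TCP position; "orientation": TCP orientation; "wrist_force": force on the tool from outside, world axes, zero at the start; "wrist_torque": the same for the moment, N m; "width": finger opening in m; "grip_force": force on a finger pad.
Only numpy, scipy, OpenCV 4.12 (cv2) and the standard library are available. Lean on these libraries where they do the work, as an engineer would, in place of code of your own. Each camera call takes 0.05 s, during which the arm holds its last target. There are 200 camera calls.

## Working session

There is one attempt and no reset: what is moved stays moved. The work goes in short steps, each a Python script; the robot and the scene stay as the last script left them, time stands still between calls to the robot, and variables do not carry over. Pictures are saved under pics/ and viewed, at most 10 in all, crops included, and the job is handed in when it is done.

```bash
ls; mkdir -p pics; python3 - <<'E'
from cell import *
import cv2,numpy as np
o=get_obs();print(o)
for n in("scene","side"):
    c=read_camera(n);cv2.imwrite(f"pics/{n}0.png",c["frame"][:,:,::-1]);np.savez(f"{n}0.npz",**c)
    print(n,c["R"],c["t"],c["fx"])
E
```

```text
pics
{'t': 0.0, 'joint_pos': array([-1.43547516,  0.42673776,  0.07384415,  1.60658647, -0.03408686,
        1.11078585, -0.06708584]), 'qvel': array([ 4.05861665e-04,  7.51253133e-04, -2.00437937e-03,  9.10800598e-04,
        7.48927504e-04,  8.43510230e-05, -9.32971707e-04]), 'effort': array([ 1.79798631e-04, -9.49818134e+01,  3.76086116e+00, -4.63535500e+01,
        1.92102027e-02,  9.89744207e-03,  2.77749638e-05]), 'eef_pos': array([0.18957568, 0.6473934 , 0.20761564]), 'orientation': array([ 1.41932100e-01,  9.89876196e-01, -6.27998225e-04, -3.83225781e-05]), 'wrist_force': array([-0.43673229, -0.29785688,  0.00640087]), 'wrist_torque': array([-0.00376587, -0.03390182, -0.03020574]), 'grip_force': 0.0, 'width': 0.08551593284821075}
scene [[-0.71875657  0.69500435 -0.01891947]
 [ 0.43401097  0.42725233 -0.7931519 ]
 [-0.54316063 -0.5782944  -0.60872992]] [ 0.39140546 -0.17813578  1.08380277] 374.4021501683355
side [[ 0.94491167 -0.3271769   0.00985921]
 [-0.23343442 -0.69467924 -0.68038895]
 [ 0.22945654  0.64060598 -0.73278488]] [-0.51947341  0.24001144  0.7649751 ] 410.39863580811686
```

View pics/scene0.png

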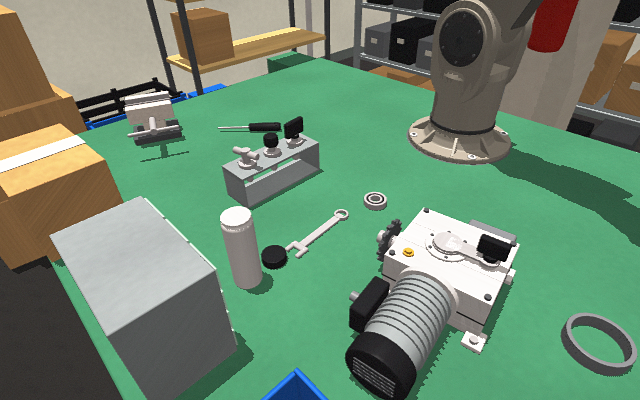

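View pics/side0.png

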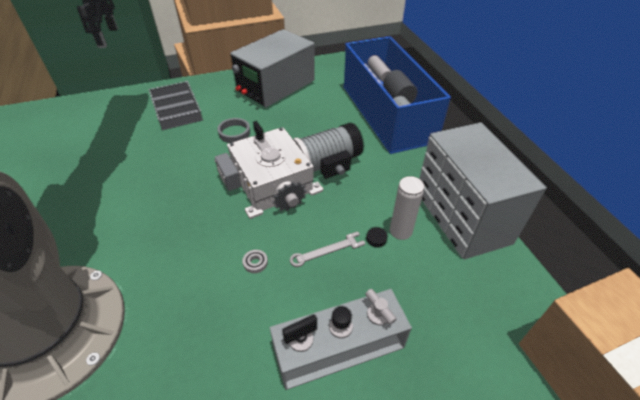

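The scene view shows the operator on the left, with the cover's round end at (447,243) and the wing knob at (493,246). The side view shows the stand on the right: wing key at (300,328), knob key at (342,318), tee key at (380,306). The cap, wrench, bearing and can lie between the operator and the stand.

```bash
cat > h.py <<'E'
from cell import *
import cv2,numpy as np
from scipy.spatial.transform import Rotation as Ro
def px(c,u,v,z=None):
    "world point of a pixel: from depth, or on the plane world z"
    r=np.array([(u-c["cx"])/c["fx"],(v-c["cy"])/c["fy"],1]);R=c["R"];t=c["t"]
    if z is None:
        d=c["z_map"][int(v),int(u)]
    else:
        o=-R.T@t; w=R.T@r; d=(z-o[2])/w[2]
    return R.T@(r*d-t)
def cloud(c):
    v,u=np.mgrid[:400,:640]; d=c["z_map"]
    P=np.stack([(u-c["cx"])/c["fx"]*d,(v-c["cy"])/c["fy"]*d,d],-1)
    W=(P-c["t"])@c["R"]; W[d==0]=np.nan
    return W
def down(yaw):
    "tool down, closing line (tool y) at world angle yaw"
    y=np.array([np.cos(yaw),np.sin(yaw),0]);z=np.array([0,0,-1.]);x=np.cross(y,z)
    return Ro.from_matrix(np.stack([x,y,z],1)).as_quat()
E
python3 - <<'E'
from h import *
np.set_printoptions(precision=4,suppress=True)
s=dict(np.load("scene0.npz"));d=dict(np.load("side0.npz"))
for u,v in((493,243),(447,243),(378,200),(274,257),(236,222)):print("scene",u,v,px(s,u,v))
for u,v in((300,326),(342,316),(380,304),(270,154),(259,130),(280,330),(376,236)):print("side",u,v,px(d,u,v))
for n,c in(("scene",s),("side",d)):
    W=cloud(c)
    k=(W[...,2]>.112)&(W[...,2]<.16)
    # knob and wing points, dark
    dark=c["frame"].max(-1)<60
    for nm,(u,v) in(("knob",(493,243) if n=="scene" else (259,130)),("wing",(293,127) if n=="scene" else (300,326))):
        p=px(c,u,v);m=k&dark&(np.linalg.norm(W[...,:2]-p[:2],axis=-1)<.05)
        Q=W[m];
        if len(Q)<5: print(nm,len(Q),p);continue
        r=cv2.minAreaRect(Q[Q[:,2]>Q[:,2].max()-.008][:,:2].astype(np.float32)*1000)
        print(n,nm,len(Q),Q.min(0),Q.max(0),r)
q=get_obs()["orientation"];print(Ro.from_quat(q).as_matrix())
E
```

```text
scene 493 243 [0.4955 0.3146 0.1375]
scene 447 243 [0.5053 0.252  0.1016]
scene 378 200 [0.3935 0.0279 0.0073]
scene 274 257 [0.6778 0.0105 0.0192]
scene 236 222 [0.7442 0.0217 0.1528]
side 300 326 [ 0.4368 -0.2081  0.139 ]
side 342 316 [ 0.5061 -0.2084  0.1288]
side 380 304 [ 0.5755 -0.2039  0.1192]
side 270 154 [0.4995 0.248  0.0995]
side 259 130 [0.4883 0.2961 0.1373]
side 280 330 [ 0.4096 -0.1753  0.0794]
side 376 236 [ 0.67   -0.0007  0.0184]
scene knob 556 [0.481  0.2949 0.1121] [0.4994 0.3371 0.1408] ((490.1610412597656, 315.7850646972656), (12.967585563659668, 41.7745475769043), 9.875554084777832)
scene wing 257 [ 0.4096 -0.211   0.1122] [ 0.4668 -0.1937  0.1442] ((438.2328186035156, -202.20480346679688), (56.81328582763672, 12.200769424438477), 10.681944847106934)
side knob 99 [0.4815 0.2911 0.1125] [0.4949 0.3304 0.1403] ((487.68817138671875, 311.6331787109375), (7.9314351081848145, 38.20315933227539), 11.008978843688965)
side wing 467 [ 0.4091 -0.2156  0.1123] [ 0.4629 -0.1982  0.1432] ((436.1855773925781, -206.48887634277344), (53.859310150146484, 12.095085144042969), 9.00326156616211)
[[-0.9597  0.281  -0.0002]
 [ 0.281   0.9597 -0.0012]
 [-0.0001 -0.0012 -1.    ]]
```

```bash
python3 - <<'E'
from h import *
np.set_printoptions(precision=4,suppress=True)
for yaw in(.18,.18+np.pi,.18-np.pi):
    for y2 in(yaw,yaw+1.25):
        q=inverse_kinematics([.490,.315,.25],down(y2));print(yaw,y2,q)
reach([.490,.315,.27],down(.18))
print(get_obs()["t"],get_obs()["joint_pos"])
c=read_camera("wrist");cv2.imwrite("pics/w1.png",c["frame"][:,:,::-1]);np.savez("w1.npz",**c)
print(-c["R"].T@c["t"])
E
```

```text
0.18 0.18 [-1.0743  0.254   0.4758  1.7918 -0.1278  1.1262 -0.3764]
0.18 1.43 [-0.8836  0.2411  0.2422  1.7811 -0.0635  1.127   0.8092]
3.3215926535897933 3.3215926535897933 [-0.6398  0.2424 -0.0503  1.7666  0.0133  1.1329  2.6273]
3.3215926535897933 4.571592653589793 [-1.3031  0.2962  0.7728  1.8031 -0.2269  1.1334 -2.1666]
-2.961592653589793 -2.961592653589793 [-0.6398  0.2424 -0.0503  1.7666  0.0133  1.1329  2.6273]
-2.961592653589793 -1.711592653589793 [-1.3031  0.2962  0.7728  1.8031 -0.2269  1.1334 -2.1666]
1.7583 [-1.0801  0.2378  0.4769  1.7664 -0.1181  1.1661 -0.3849]
[0.4761 0.3953 0.4358]
```

View pics/w1.png

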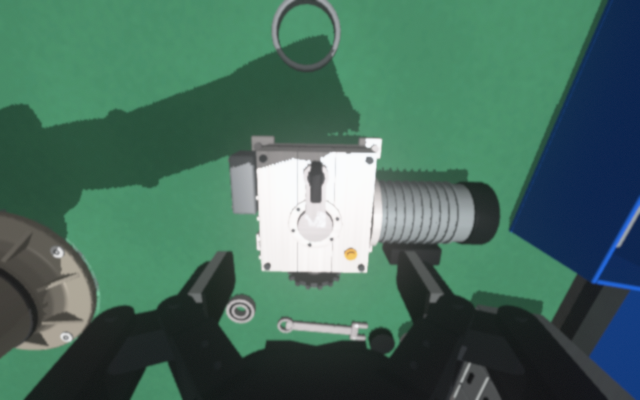

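The wrist view shows the knob bar at about (316,183), upright in the image and so aligned with the tool. The cover's round end is at (317,222). I'll refine these, grip and turn.

```bash
python3 - <<'E'
from h import *
np.set_printoptions(precision=4,suppress=True)
c=dict(np.load("w1.npz"));W=cloud(c)
m=(W[...,2]>.128)&(W[...,2]<.15)&(np.linalg.norm(W[...,:2]-[.49,.315],axis=-1)<.05)
Q=W[m];r=cv2.minAreaRect(Q[:,:2].astype(np.float32)*1000);print(len(Q),Q.mean(0),r)
print(px(c,317,224,.099),px(c,317,224), W[m][:,2].max())
# gearbox top edges for yaw
m=(W[...,2]>.08)&(W[...,2]<.092)&(abs(W[...,0]-.5)<.11)&(abs(W[...,1]-.27)<.12)
print(cv2.minAreaRect(W[m][:,:2].astype(np.float32)*1000))
k=np.array([Q[:,0].mean(),Q[:,1].mean()]);print(k)
E
```

```text
457 [0.4904 0.3185 0.1367] ((490.5637512207031, 317.5215759277344), (12.893315315246582, 43.3992805480957), 8.887672424316406)
[0.5037 0.2552 0.099 ] [0.5038 0.255  0.0986] 0.13936997634845652
((521.6510009765625, 251.1627197265625), (190.0915069580078, 199.0162811279297), 9.308423042297363)
[0.4904 0.3185]
```

```bash
python3 - <<'E'
from h import *
np.set_printoptions(precision=4,suppress=True)
def st(n):
    o=get_obs();print(n,round(o["t"],2),o["eef_pos"],o["width"],o["grip_force"],o["wrist_force"],o["wrist_torque"])
P=[.4905,.3175,.1175];y0=.17
reach([P[0],P[1],.17],down(y0))
print(move_l(P,feed=.1,guard=15));st("down")
gripper_to(.0);st("grip")
for a in(.3,.6,.9,1.18):
    move_l(P,down(y0+a),feed=.1);st(a)
gripper_to(.085);pause(.1);st("open")
move_l([P[0],P[1],.27],feed=.2)
c=read_camera("wrist");cv2.imwrite("pics/w2.png",c["frame"][:,:,::-1]);np.savez("w2.npz",**c);st("up")
s=read_camera("scene");np.savez("scene2.npz",**s)
f=s["frame"][170:300,380:540,::-1]
f=np.vstack([cv2.resize(f,(640,520),interpolation=2)]);cv2.imwrite("pics/s2.png",f)
E
```

```text
False
down 2.97 [0.4909 0.3177 0.1182] 0.08548097051950468 0.0 [ 0.7309 -0.2783  0.3013] [-0.0171 -0.0621  0.0083]
grip 3.73 [0.4905 0.3175 0.1175] 9.717170668110694e-05 0.0 [-0.9542 -0.7827 -0.2688] [ 0.0019 -0.0207 -0.0086]
0.3 4.18 [0.4906 0.3174 0.1175] 0.00011497479231628425 0.0 [-0.0494 -1.5285 -0.5468] [ 0.0271 -0.0055 -0.0178]
0.6 4.63 [0.4906 0.3174 0.1175] 2.8717626877090713e-05 0.0 [0.184  1.0389 0.2076] [-0.0394 -0.0027 -0.0136]
0.9 5.08 [0.4906 0.3174 0.1175] 0.00011555212076331616 0.0 [ 0.55    0.4373 -0.0887] [ 0.0106 -0.0148  0.0458]
1.18 5.52 [0.4905 0.3174 0.1174] 0.00011481618387223849 0.0 [ 0.5081 -0.5862  0.263 ] [-0.0063 -0.0444  0.0471]
open 6.4 [0.4905 0.3175 0.1175] 0.08466469471422351 0.0 [-0.0479  0.2692 -0.3536] [ 0.0314 -0.0042 -0.0231]
up 7.36 [0.4899 0.3171 0.2685] 0.08533425431486025 0.0 [-0.4569  0.0442 -0.6612] [ 0.0337  0.0434 -0.0072]
```

View pics/w2.png

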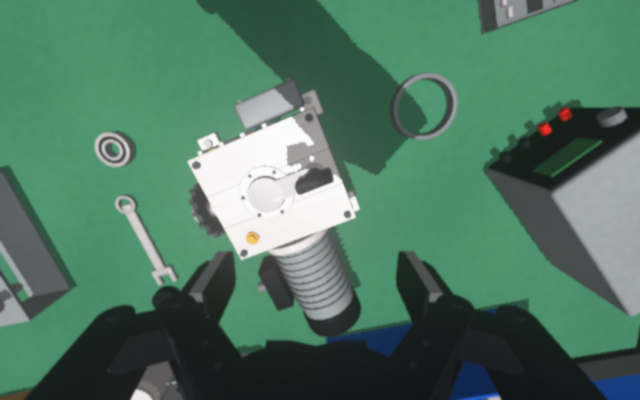

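The cover is still shut: round end at (268,193), knob at (315,180). The fingers closed to zero width, so they missed the bar. I'll check where the TCP projects in the views.

```bash
python3 - <<'E'
from h import *
np.set_printoptions(precision=4,suppress=True)
def pj(c,X):
    p=c["R"]@np.array(X)+c["t"];return p[0]/p[2]*c["fx"]+c["cx"],p[1]/p[2]*c["fy"]+c["cy"],p[2]
c=dict(np.load("w1.npz"));o=get_obs()
w=dict(np.load("w2.npz"));T=o["eef_pos"];print(T,Ro.from_quat(o["orientation"]).as_matrix())
print("tcp",pj(w,T)); W=cloud(w)
for u,v in((222,262),(408,262),(215,275),(425,275),(315,178)):print(u,v,W[v,u])
print("knob in w2",pj(w,[.4905,.3175,.137]),"in w1",pj(c,[.4905,.3175,.137]))
print("R",w["R"],w["t"],-w["R"].T@w["t"])
s=dict(np.load("scene2.npz"));print("scene tcp",pj(s,T))
cv2.imwrite("pics/s2.png",s["frame"][:,:,::-1])
E
```

```text
[0.4899 0.3171 0.2685] [[-0.9757  0.2189 -0.0017]
 [ 0.2189  0.9757 -0.0015]
 [ 0.0013 -0.0019 -1.    ]]
tcp (np.float64(312.9666096861175), np.float64(234.3620638711638), np.float64(0.18229955121958283))
222 262 [0.471  0.2787 0.3201]
408 262 [0.4892 0.3625 0.3211]
215 275 [0.4711 0.2791 0.3307]
425 275 [0.491  0.3666 0.3304]
315 178 [0.4845 0.3194 0.1374]
knob in w2 (np.float64(314.47200534756905), np.float64(183.49484732395325), np.float64(0.3076600758623847)) in w1 (np.float64(315.68549916448603), np.float64(183.96118797321478), np.float64(0.308642808782134))
R [[ 0.2199  0.9755 -0.0005]
 [ 0.9287 -0.2092  0.3061]
 [ 0.2985 -0.0678 -0.952 ]] [-0.4185 -0.4478  0.3132] [0.4145 0.3358 0.435 ]
scene tcp (np.float64(524.0818297044646), np.float64(166.34299509841227), np.float64(0.470832263116555))
```

View pics/s2.png

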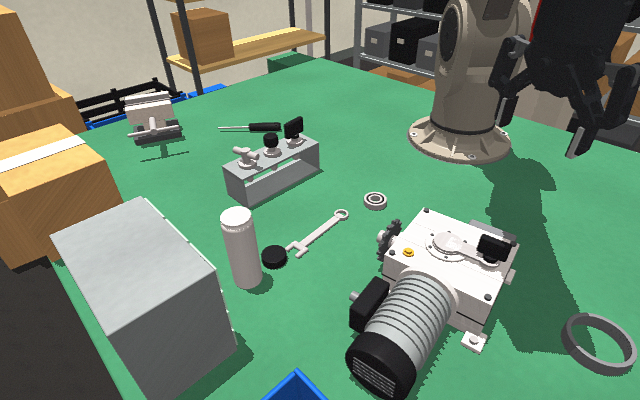

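```bash
python3 - <<'E'
from h import *
np.set_printoptions(precision=4,suppress=True)
T=get_obs()["eef_pos"];R=Ro.from_quat(get_obs()["orientation"]).as_matrix();print(T)
for n in("w2","scene2"):
    W=cloud(dict(np.load(n+".npz")))
    L=(W-T)@R   # tool frame
    m=(abs(L[...,0])<.06)&(abs(L[...,1])<.08)&(W[...,2]>.2)&(W[...,2]<.45)
    Q=L[m];print(n,len(Q),"max tool z",np.sort(Q[:,2])[-5:])
    for sgn in(-1,1):
        q=Q[(Q[:,1]*sgn>0)];q=q[q[:,2]>q[:,2].max()-.012];print(sgn,len(q),q.min(0),q.max(0))
E
```

```text
[0.4899 0.3171 0.2685]
w2 42000 max tool z [-0.0368 -0.0368 -0.0367 -0.0366 -0.036 ]
-1 455 [-0.0123 -0.055  -0.0487] [ 0.0112 -0.0403 -0.0367]
1 410 [-0.012   0.0436 -0.048 ] [ 0.011   0.0574 -0.036 ]
scene2 12134 max tool z [-0.0381 -0.0381 -0.038  -0.0379 -0.0374]
-1 126 [-0.0117 -0.056  -0.0494] [ 0.0125 -0.0418 -0.0374]
1 130 [-0.0112  0.0418 -0.0498] [ 0.0081  0.0559 -0.0379]
```

Both cameras put the open fingertips about 37 mm behind the reported TCP, where I expected about 2 mm. The true tool therefore sits 35 mm higher than reported, so I'll correct commanded heights by that and retry.

```bash
cat >> h.py <<'E'
ZO=.035  # measured: the real jaws stand 35 mm behind the reported TCP (tool down => higher)
def P3(x,y,z): return [x,y,z-ZO]   # z = true TCP height
def st(n):
    o=get_obs();print(n,round(o["t"],2),o["eef_pos"],round(o["width"],4),round(o["grip_force"],1),o["wrist_force"],o["wrist_torque"],flush=True)
np.set_printoptions(precision=3,suppress=True)
E
python3 - <<'E'
from h import *
x,y=.4905,.3175;y0=.17
reach(P3(x,y,.18),down(y0))
print(move_l(P3(x,y,.1185),feed=.08,guard=12));st("down")
gripper_to(.0);st("grip")
if .008<get_obs()["width"]<.02:
    for a in(.3,.6,.9,1.18):
        move_l(P3(x,y,.1185),down(y0+a),feed=.1);st(a)
    gripper_to(.085);pause(.1);st("open")
    move_l(P3(x,y,.24),feed=.25)
c=read_camera("wrist");cv2.imwrite("pics/w3.png",c["frame"][:,:,::-1]);np.savez("w3.npz",**c);st("up")
E
```

```text
False
down 9.38 [0.491 0.318 0.084] 0.0852 0.0 [0.726 0.573 0.485] [-0.064  0.021  0.028]
grip 10.05 [0.489 0.317 0.084] 0.0119 74.9 [-11.376  -3.354  18.975] [-0.799  2.324 -0.149]
0.3 10.5 [0.489 0.317 0.084] 0.0121 75.5 [-16.947  -4.963  22.448] [-0.953  3.241 -0.088]
0.6 10.95 [0.488 0.317 0.084] 0.0119 76.1 [-20.669  -6.854  26.007] [-1.335  3.989 -0.047]
0.9 11.4 [0.488 0.317 0.084] 0.0119 76.8 [-23.348 -10.356  29.431] [-1.92   4.557  0.032]
1.18 11.83 [0.488 0.316 0.084] 0.0122 77.5 [-24.47  -13.333  34.036] [-2.545  4.987  0.059]
open 12.63 [0.49  0.318 0.083] 0.085 0.0 [ 0.364 -0.276  0.992] [-0.022  0.013 -0.055]
up 13.32 [0.49  0.317 0.204] 0.0851 0.0 [-0.851  0.576 -1.345] [ 0.036 -0.031  0.004]
```

View pics/w3.png

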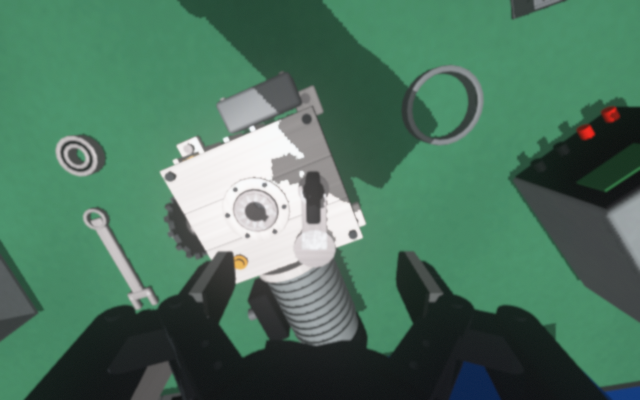

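The cover is now open, with its round end at (315,243) over the motor side, and the hub bore is uncovered at (255,211). I'll move over the hub for a close look at the keyway.

```bash
python3 - <<'E'
from h import *
c=dict(np.load("w3.npz"));h=px(c,255,211,.094);print(h)
reach(P3(h[0],h[1],.175),down(.17))
c=read_camera("wrist");np.savez("w4.npz",**c);st("hub")
p=c["R"]@np.array([h[0],h[1],.094])+c["t"];u,v=int(p[0]/p[2]*c["fx"]+c["cx"]),int(p[1]/p[2]*c["fy"]+c["cy"]);print(u,v)
u0,v0=u-40,v-30;print("crop",u0,v0,"x8")
f=cv2.resize(c["frame"][v0:v0+60,u0:u0+80,::-1],(640,480),interpolation=cv2.INTER_CUBIC)
cv2.imwrite("pics/w4.png",f)
E
```

```text
[0.501 0.252 0.094]
hub 14.34 [0.501 0.252 0.14 ] 0.0851 0.0 [-0.341  0.202 -0.896] [-0.011  0.014  0.023]
314 212
crop 274 182 x8
```

View pics/w4.png

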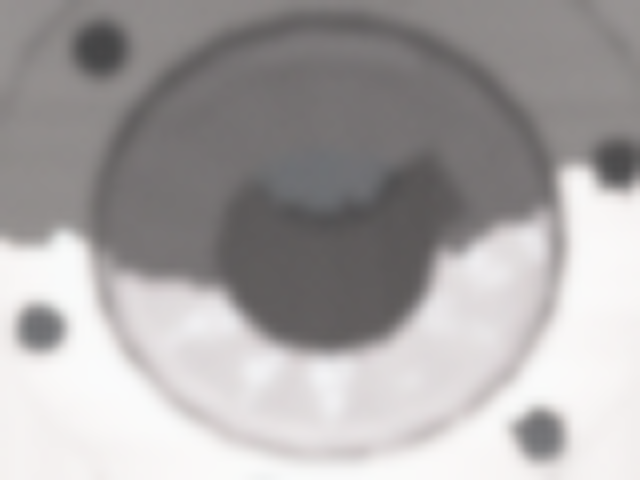

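The hub rim spans x 93–560 and y 15–458 in the crop, so its centre is about (327,237). The keyway end corners are near (435,152) and (466,232), i.e. the keyway points right and slightly up.

```bash
python3 - <<'E'
from h import *
c=dict(np.load("w4.npz"))
g=lambda x,y:px(c,274+(x+.5)/8-.5,182+(y+.5)/8-.5,.094)
h=g(327,237);k=[g(435,152),g(466,232),g(452,190)]
print("hub",h, "rim",g(93,237),g(560,237),g(327,15),g(327,458))
for q in k:
    d=(q-h)[:2];print(q,np.linalg.norm(d),np.degrees(np.arctan2(d[1],d[0])))
# segmentation check: keyway angle by dark pixels on the rectified hub
N=400;s=60/N
uv=[]
g2=np.stack(np.meshgrid((np.arange(N)-N/2)*s/1000,(N/2-np.arange(N))*s/1000),-1).reshape(-1,2)
X=np.c_[g2+h[:2],np.full(len(g2),.094)];p=X@c["R"].T+c["t"];uv=(p[:,:2]/p[:,2:]*[c["fx"],c["fy"]]+[c["cx"],c["cy"]]).reshape(N,N,2).astype(np.float32)
r=cv2.remap(c["frame"],uv,None,cv2.INTER_CUBIC)[...,::-1].copy()
r=cv2.convertScaleAbs(r,alpha=1.5,beta=-60)
for rr in(11,14.7,23.5):cv2.circle(r,(200,200),int(rr/s),(0,0,255),1)
cv2.imwrite("pics/rect.png",r)
# wing from wrist: move above stand
W=None
reach(P3(.437,-.08,.27),down(.17))
reach(P3(.437,-.205,.20),down(.17+np.pi/2))
w=read_camera("wrist");np.savez("w5.npz",**w);st("stand");print(get_obs()["joint_pos"])
W=cloud(w);m=(W[...,2]>.128)&(W[...,2]<.15)&(np.linalg.norm(W[...,:2]-[.437,-.205],axis=-1)<.042)
Q=W[m];print(len(Q),Q.mean(0),cv2.minAreaRect(Q[:,:2].astype(np.float32)*1000),Q[:,2].max())
cv2.imwrite("pics/w5.png",w["frame"][:,:,::-1])
E
```

```text
hub [0.501 0.253 0.094] rim [0.478 0.249 0.094] [0.524 0.257 0.094] [0.497 0.276 0.094] [0.505 0.229 0.094]
[0.51  0.264 0.094] 0.013987049526013588 49.810742901826416
[0.515 0.256 0.094] 0.013953517590400968 12.047482716391418
[0.513 0.26  0.094] 0.013432192895126047 31.679621964972572
stand 17.49 [ 0.437 -0.205  0.165] 0.0854 0.0 [-0.284 -0.725 -0.119] [ 0.007 -0.004  0.008]
[-0.214  0.173  0.582  2.098 -0.121  0.902  2.178]
1383 [ 0.435 -0.205  0.139] ((437.62432861328125, -204.12612915039062), (56.99214172363281, 13.960261344909668), 8.246649742126465) 0.14197989210737885
```

View pics/rect.png

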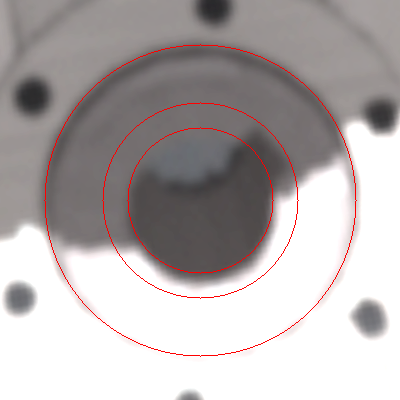

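View pics/w5.png

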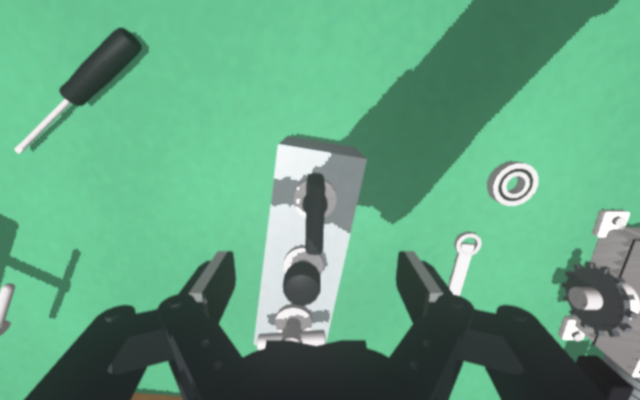

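The rectified hub view fits: hub at (0.501, 0.2525), keyway at roughly 30° with corner at about (258,133). The stand view shows the wing upright at (315,212) between the jaws, with yaw 8.2°. Next I grip the wing and lift it.

```bash
python3 - <<'E'
from h import *
yw=.144;g=yw-np.pi/2
x,y=.4373,-.2043
reach(P3(x,y,.19),down(g));st("above")
print(move_l(P3(x,y,.113),feed=.1,guard=12));st("down")
gripper_to(0);st("grip")
w=get_obs()["width"]
if .01<w<.02:
    o=get_obs();print(o["joint_pos"])
    move_l(P3(x,y,.25),feed=.15);st("lift")
    for n in("scene","side"):
        c=read_camera(n);np.savez(n+"6.npz",**c)
    f=c["frame"][180:400,200:450,::-1];cv2.imwrite("pics/sd6.png",cv2.resize(f,(750,660)[:2] if 0 else (680,598),interpolation=2))
E
```

```text
above 19.97 [ 0.437 -0.204  0.155] 0.0851 0.0 [ 0.162 -0.159  1.053] [-0.013  0.033 -0.003]
False
down 20.88 [ 0.438 -0.205  0.078] 0.0848 0.0 [-0.198  0.154  0.267] [ 0.007 -0.018 -0.034]
grip 21.57 [ 0.437 -0.204  0.078] 0.0164 58.4 [-1.618  3.364 11.433] [0.497 0.552 0.026]
[-0.522  0.494  1.049  2.186 -0.615  0.794 -0.497]
lift 22.63 [ 0.437 -0.204  0.214] 0.0132 116.9 [ 0.196 -0.648 -2.502] [ 0.01   0.051 -0.002]
```

```bash
python3 - <<'E'
from h import *
from scipy.optimize import least_squares
for n in("scene6","side6"):
    W=cloud(dict(np.load(n+".npz")))
    m=(np.linalg.norm(W[...,:2]-[.437,-.204],axis=-1)<.035)&(W[...,2]>.15)&(W[...,2]<.24)
    Q=W[m];h,e=np.histogram(Q[:,2],np.arange(.15,.241,.005));print(n,len(Q),Q[:,2].min(),h)
    for a,b,r in((.174,.184,.010),(.21,.226,.020)):
        q=Q[(Q[:,2]>a)&(Q[:,2]<b)]
        if len(q)<6: print("few",len(q));continue
        f=least_squares(lambda p:np.hypot(*(q[:,:2]-p).T)-r,[.437,-.204],loss="soft_l1",f_scale=.001)
        print(r,len(q),f.x,np.sqrt(np.mean(f.fun**2)),q.min(0),q.max(0))
E
```

```text
scene6 310 0.17434462437930728 [ 0  0  0  0  4 13 17 18 19 21 21 21  9 28 77 32 15 15]
0.01 30 [ 0.435 -0.205] 0.0011312859327584025 [ 0.431 -0.204  0.174] [ 0.446 -0.193  0.183]
0.02 131 [ 0.435 -0.205] 0.004955456069466001 [ 0.417 -0.224  0.21 ] [ 0.457 -0.183  0.226]
side6 385 0.1748848843938189 [  0   0   0   0   1  22  21  25  16   3   0   0   2  39 246   4   2   4]
0.01 40 [ 0.437 -0.202] 0.0005354015070397845 [ 0.427 -0.213  0.175] [ 0.449 -0.204  0.184]
0.02 290 [ 0.438 -0.199] 0.0038169277626624843 [ 0.417 -0.224  0.214] [ 0.455 -0.202  0.226]
```

View pics/sd6.png

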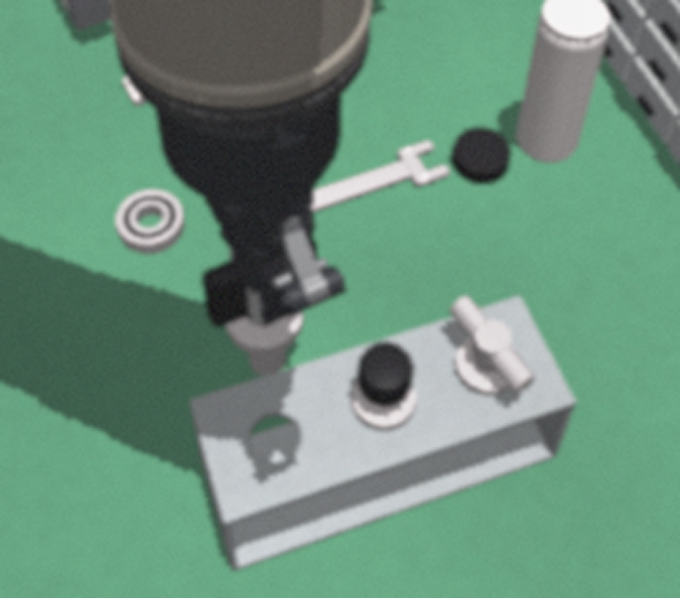

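The key hangs upright in the jaws, its axis within about 1–2 mm of the TCP and its tip at the expected height. The other two keys stayed in the stand. Now to the hub, lowering with a guard.

```bash
python3 - <<'E'
from h import *
hx,hy=.5010,.2525
k=.35;q=down(k-np.pi/2)
T=lambda col:col+.0325   # true TCP height for a collar height
for a in(.0,.05,.1):
    pass
move_l(P3(.47,.02,.25),feed=.25)
reach(P3(hx,hy,.25),q);st("above")
move_l(P3(hx,hy,T(.146)),feed=.15);pause(.2);st("at mouth")
for n in("scene","side"): np.savez(n+"7.npz",**read_camera(n))
b=move_l(P3(hx,hy,T(.120)),feed=.03,guard=6);st(b);print("collar",get_obs()["eef_pos"][2]+ZO-.0325)
E
```

```text
above 24.75 [0.501 0.252 0.215] 0.0132 116.9 [ 0.561 -1.125 -2.135] [-0.012  0.004  0.004]
at mouth 25.57 [0.501 0.253 0.144] 0.0131 116.9 [-0.361  1.255 -2.306] [ 0.01  -0.032 -0.   ]
True 26.14 [0.501 0.252 0.133] 0.0132 116.8 [ 0.953 -2.734 -3.567] [-0.729 -0.159  0.037]
collar 0.13586655139359766
```

```bash
cat >> h.py <<'E'
def avg(n=5):
    F=[];M=[]
    for _ in range(n):
        o=get_obs();F.append(o["wrist_force"]);M.append(o["wrist_torque"]);pause(.02)
    return np.mean(F,0),np.mean(M,0)
E
python3 - <<'E'
from h import *
hx,hy=.5010,.2525
T=lambda col:col+.0325
F,M=avg();print("contact",F,M,get_obs()["eef_pos"])
for i in range(8):
    d=np.array([M[1],-M[0]])  # lateral push at the tip: tx=.077Fy, ty=-.077Fx
    push=np.array([-M[1],M[0]])/.077
    print("push xy",push)
    s=np.clip(push*.00015,-.0012,.0012); hx+=s[0];hy+=s[1]
    z=get_obs()["eef_pos"][2]+ZO
    move_l(P3(hx,hy,z+.001),feed=.03)
    b=move_l(P3(hx,hy,T(.128)),feed=.03,guard=6)
    col=get_obs()["eef_pos"][2]+ZO-.0325;F,M=avg();print(i,b,"hub",hx,hy,"collar",round(col,4),F,M)
    if col<.131:break
st("end")
E
```

```text
contact [ 0.23  -2.174 -3.511] [-0.777 -0.154  0.005] [0.501 0.252 0.134]
push xy [  1.995 -10.094]
0 True hub 0.5012992675674619 0.2513 collar 0.1276 [-0.365 -0.36   5.638] [-0.089  0.044  0.006]
end 26.92 [0.501 0.251 0.125] 0.0128 118.4 [-0.623 -0.452  4.739] [-0.142  0.027  0.036]
```

The shaft is in the bore and the feather now rests on the hub face. Next I turn it in small steps under light pressure until it drops.

```bash
python3 - <<'E'
from h import *
hx,hy=.5013,.2513
T=lambda col:col+.0325
col0=get_obs()["eef_pos"][2]+ZO-.0325
z=get_obs()["eef_pos"][2]+ZO
for i,k in enumerate(np.radians(np.r_[np.arange(21,50,1.5)])):
    move_l(P3(hx,hy,z),down(k-np.pi/2),feed=.03)
    b=move_l(P3(hx,hy,z-.006),feed=.04,guard=7)
    col=get_obs()["eef_pos"][2]+ZO-.0325;o=get_obs()
    print(round(np.degrees(k),1),b,round(col,4),o["wrist_force"],o["wrist_torque"],round(o["t"],2))
    if col<col0-.003:break
st("end")
E
```

```text
21.0 True 0.1243 [-2.354 -0.813 -2.696] [-0.304  0.879  0.009] 27.38
end 27.38 [0.502 0.251 0.122] 0.0133 111.6 [-2.354 -0.813 -2.696] [-0.304  0.879  0.009]
```

```bash
cat > ins.py <<'E'
from h import *
import sys
hx,hy=float(sys.argv[1]),float(sys.argv[2]); ks=np.radians([float(a) for a in sys.argv[3].split(",")]); goal=float(sys.argv[4])
for k in ks:
    z=get_obs()["eef_pos"][2]+ZO; c0=z
    move_l(P3(hx,hy,z+.0005),down(k-np.pi/2),feed=.03)
    for j in range(2):
        F,M=avg(3);push=np.array([-M[1],M[0]])/.077
        s=np.clip(push*.0001,-.0008,.0008);hx+=s[0];hy+=s[1]
        z=get_obs()["eef_pos"][2]+ZO
        move_l(P3(hx,hy,z),feed=.03)
        b=move_l(P3(hx,hy,max(z-.006,goal+.0325)),feed=.04,guard=9)
        F,M=avg(3);e=get_obs();col=e["eef_pos"][2]+ZO-.0325
        print(round(np.degrees(k),1),b,round(hx,4),round(hy,4),"col",round(col,4),F,M,round(e["t"],2),flush=True)
    if col<.119:break
E
python3 ins.py .5013 .2513 21,23,25,27 .118
```

```text
21.0 True 0.5009 0.251 col 0.119 [  4.72    1.279 -18.241] [ 0.434 -1.441 -0.04 ] 28.18
21.0 False 0.5017 0.2515 col 0.1185 [-8.818 -4.653 10.711] [-1.251  2.178  0.011] 28.78
```

```bash
python3 - <<'E'
from h import *
c=read_camera("scene");np.savez("scene8.npz",**c);d=read_camera("side");np.savez("side8.npz",**d)
a=cv2.resize(c["frame"][170:290,370:530,::-1],(800,600),interpolation=2)
cv2.imwrite("pics/s8.png",a)
E
```

```text
(no output)
```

View pics/s8.png

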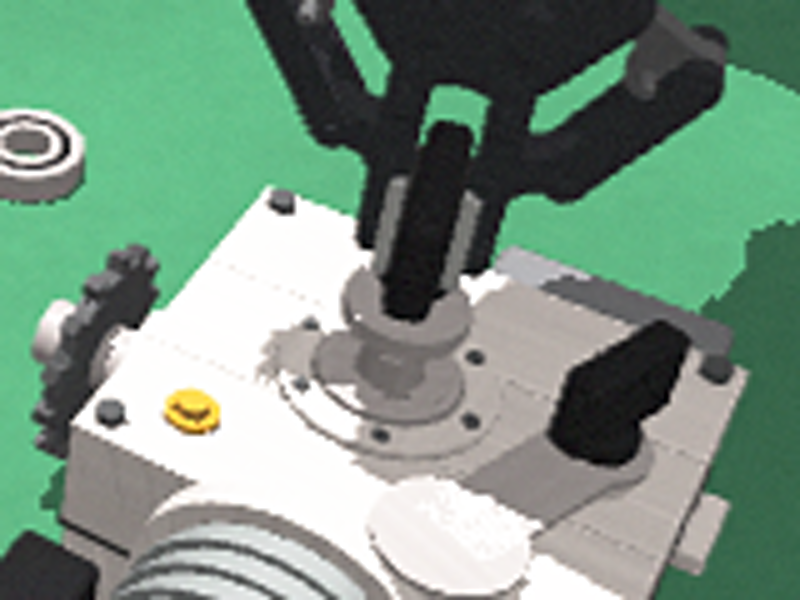

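The key is upright in the hub with the collar still above the face, around (405,320) in the crop. The cover is open. I'll measure the collar height from depth to see whether the feather is in.

```bash
python3 - <<'E'
from h import *
from scipy.optimize import least_squares
for n in("scene8","side8"):
    W=cloud(dict(np.load(n+".npz")))
    r=np.linalg.norm(W[...,:2]-[.5013,.2513],axis=-1)
    m=(r<.026)&(W[...,2]>.09)&(W[...,2]<.20)
    h,e=np.histogram(W[m][:,2],np.arange(.09,.2,.004));print(n,list(zip(np.round(e,3),h)))
    for a,b,R in((.116,.128,.02),):
        q=W[m&(W[...,2]>a)&(W[...,2]<b)]
        f=least_squares(lambda p:np.hypot(*(q[:,:2]-p).T)-R,[.501,.251],loss="soft_l1",f_scale=.001);print(len(q),f.x)
    q=W[(r<.035)&(W[...,2]>.15)&(W[...,2]<.165)]; print("wing top",len(q),q[:,2].max() if len(q) else 0, cv2.minAreaRect(q[:,:2].astype(np.float32)*1000) if len(q) else 0)
F,M=avg();print(F,M);st("")
E
```

```text
scene8 [(np.float64(0.09), np.int64(116)), (np.float64(0.094), np.int64(288)), (np.float64(0.098), np.int64(28)), (np.float64(0.102), np.int64(21)), (np.float64(0.106), np.int64(12)), (np.float64(0.11), np.int64(2)), (np.float64(0.114), np.int64(5)), (np.float64(0.118), np.int64(48)), (np.float64(0.122), np.int64(190)), (np.float64(0.126), np.int64(38)), (np.float64(0.13), np.int64(1)), (np.float64(0.134), np.int64(6)), (np.float64(0.138), np.int64(7)), (np.float64(0.142), np.int64(24)), (np.float64(0.146), np.int64(31)), (np.float64(0.15), np.int64(50)), (np.float64(0.154), np.int64(38)), (np.float64(0.158), np.int64(43)), (np.float64(0.162), np.int64(43)), (np.float64(0.166), np.int64(50)), (np.float64(0.17), np.int64(40)), (np.float64(0.174), np.int64(225)), (np.float64(0.178), np.int64(64)), (np.float64(0.182), np.int64(47)), (np.float64(0.186), np.int64(67)), (np.float64(0.19), np.int64(62)), (np.float64(0.194), np.int64(75))]
280 [0.497 0.249]
wing top 222 0.16486605854336184 ((516.1231689453125, 257.05908203125), (25.82078742980957, 40.06233596801758), 21.816879272460938)
side
[... 521 characters left out ...]
np.float64(0.15), np.int64(31)), (np.float64(0.154), np.int64(25)), (np.float64(0.158), np.int64(23)), (np.float64(0.162), np.int64(20)), (np.float64(0.166), np.int64(27)), (np.float64(0.17), np.int64(19)), (np.float64(0.174), np.int64(47)), (np.float64(0.178), np.int64(12)), (np.float64(0.182), np.int64(15)), (np.float64(0.186), np.int64(22)), (np.float64(0.19), np.int64(12)), (np.float64(0.194), np.int64(17))]
130 [0.5   0.255]
wing top 113 0.16490361496550965 ((502.1858215332031, 240.64329528808594), (56.74592590332031, 23.01270866394043), 10.880797386169434)
[-8.392 -4.452 10.419] [-1.264  2.153  0.021]
 28.97 [0.501 0.251 0.116] 0.0132 114.3 [-8.458 -4.202 10.632] [-1.291  2.183  0.008]
```

The collar underside reads about 0.118, so the feather is about 7 mm into the keyway. The moment arm in my correction was wrong: the torque is taken about the wrist. I'll centre using lateral force instead, then push home.

```bash
cat > push.py <<'E'
from h import *
import sys
hx,hy=float(sys.argv[1]),float(sys.argv[2]);k=np.radians(float(sys.argv[3]));zs=[float(a) for a in sys.argv[4].split(",")]
for c in zs:
    for j in range(2):
        F,M=avg(3);s=np.clip(F[:2]/17000*.7,-.0006,.0006);hx+=s[0];hy+=s[1]
        move_l(P3(hx,hy,get_obs()["eef_pos"][2]+ZO),down(k-np.pi/2),feed=.03)
    b=move_l(P3(hx,hy,c+.0325),feed=.03,guard=22)
    pause(.1);F,M=avg(3);o=get_obs()
    print(c,b,round(hx,4),round(hy,4),"col",round(o["eef_pos"][2]+ZO-.0325,4),F,M,round(o["width"],4),round(o["t"],2),flush=True)
    if b:break
E
python3 push.py .5012 .2512 21 .116,.112,.108
```

```text
0.116 False 0.5007 0.2509 col 0.1161 [-3.738 -4.077  4.265] [-0.928  1.077  0.052] 0.0132 29.97
0.112 True 0.5005 0.2506 col 0.1129 [ 2.873  0.658 -7.672] [ 0.409 -0.75  -0.002] 0.0132 30.93
```

```bash
sed -i 's/guard=22/guard=30/' push.py; python3 push.py .5006 .2507 21 .112,.109,.1065,.103
```

```text
0.112 False 0.5007 0.2507 col 0.1126 [-6.704 -2.382 12.124] [-0.6    1.435  0.016] 0.0131 31.93
0.109 True 0.5004 0.2506 col 0.1098 [ 0.975  0.399 -0.431] [ 0.109 -0.248  0.035] 0.0127 32.88
```

```bash
sed -i 's/guard=30/guard=40/' push.py; python3 push.py .5005 .2506 21 .1085,.105,.102; python3 - <<'E'
from h import *
from scipy.optimize import least_squares
for n in("scene","side"):
    c=read_camera(n);np.savez(n+"9.npz",**c);W=cloud(c)
    r=np.linalg.norm(W[...,:2]-[.501,.251],axis=-1)
    m=(r<.022)&(W[...,2]>.09)&(W[...,2]<.135)
    h,e=np.histogram(W[m][:,2],np.arange(.09,.136,.002));print(n,h)
E
```

```text
0.1085 False 0.5006 0.2506 col 0.1094 [-7.268 -2.509 21.947] [-0.607  1.645  0.035] 0.0128 33.88
0.105 True 0.5002 0.2505 col 0.1067 [ 0.723  0.61  -5.099] [ 0.132 -0.27   0.022] 0.0132 34.84
scene [  4  32 132  69   1   0   0   2  20  28  20 147  52   1   0   0   4   4
   2   1   4   9   3]
side [ 6 33 37  6  0  0  1  6 11 10 38 51  9  6  2  2  7  2  4  7  3  9  5]
```

```bash
sed -i 's/guard=40/guard=50/' push.py; python3 push.py .5003 .2505 21 .104,.101,.098,.0955
```

```text
0.104 False 0.5004 0.2505 col 0.1051 [-6.999 -1.4   21.3  ] [-0.386  1.56   0.098] 0.0132 35.94
0.101 True 0.5001 0.2504 col 0.1027 [ 0.18  -0.127 -2.37 ] [-0.01  -0.176  0.037] 0.0129 36.9
```

```bash
python3 - <<'E'
from h import *
hx,hy=.5002,.2505
z=get_obs()["eef_pos"][2]+ZO
for d in(21,23,25,27,24,21,18):
    move_l(P3(hx,hy,z),down(np.radians(d)-np.pi/2),feed=.03);F,M=avg(4)
    R=Ro.from_quat(get_obs()["orientation"]).as_matrix();print(d,F,M,"yaw act",np.degrees(np.arctan2(R[1,1],R[0,1]))+90,"tilt",R[:2,2],round(get_obs()["t"],2),flush=True)
    if abs(M[2])>.5:break
E
```

```text
21 [ 2.099  0.42  -2.139] [ 0.201 -0.723  0.007] yaw act 21.00672186371463 tilt [ 0. -0.] 37.22
23 [ 1.907  0.292 -3.209] [ 0.114 -0.817 -0.081] yaw act 22.943405452097394 tilt [ 0. -0.] 37.53
25 [ 2.007 -1.539 -2.161] [-0.203 -0.899 -0.15 ] yaw act 24.931855944108904 tilt [ 0. -0.] 37.85
27 [ 1.818 -2.013 -1.046] [-0.403 -0.874 -0.095] yaw act 26.92946682482163 tilt [ 0. -0.] 38.17
24 [ 1.036 -2.285  1.828] [-0.481 -0.696  0.049] yaw act 24.071769069693815 tilt [ 0. -0.] 38.48
21 [-0.355 -1.403  4.613] [-0.324 -0.522  0.243] yaw act 21.118665433602658 tilt [0. 0.] 38.8
18 [-0.596 -1.685  4.96 ] [-0.301 -0.421  0.363] yaw act 18.084731556591876 tilt [-0.  0.] 39.12
```

There was side-wall torque near 18–21° and hardly any at 25–27°, so the feather was rubbing one wall. I'll continue at 25.5°.

```bash
python3 push.py .5003 .2505 25.5 .101,.098,.0955
```

```text
0.101 False 0.5003 0.2504 col 0.102 [-5.183 -3.933 24.726] [-0.999  1.122  0.047] 0.0132 40.15
0.098 True 0.5001 0.2502 col 0.0995 [ 0.381  1.023 -5.085] [ 0.175 -0.264  0.007] 0.013 41.11
```

```bash
python3 - <<'E'
from h import *
hx,hy=.5003,.2504;q=down(np.radians(25.5)-np.pi/2)
for c in(.0985,.0965,.0945,.0935,.0925):
    b=move_l(P3(hx,hy,c+.0325),q,feed=.012,guard=60);F,M=avg(3);o=get_obs()
    print(c,b,"col",round(o["eef_pos"][2]+ZO-.0325,4),F,M,round(o["width"],4),round(o["grip_force"],0),round(o["t"],2),flush=True)
    if F[2]>45 or b:break
for n in("scene","side"):
    c=read_camera(n);np.savez(n+"10.npz",**c);W=cloud(c)
    r=np.linalg.norm(W[...,:2]-[.501,.251],axis=-1)
    m=(r<.022)&(W[...,2]>.086)&(W[...,2]<.125)
    print(n,np.histogram(W[m][:,2],np.arange(.086,.126,.002))[0])
    if n=="scene":cv2.imwrite("pics/s10.png",cv2.resize(c["frame"][170:290,370:530,::-1],(800,600),interpolation=2))
E
```

```text
0.0985 False col 0.0992 [-4.281 -1.804 16.081] [-0.497  0.774  0.032] 0.0131 115.0 41.44
0.0965 False col 0.0982 [-11.671  -4.326  39.763] [-1.102  2.575  0.045] 0.0127 120.0 41.81
0.0945 False col 0.0966 [-15.011  -6.102  50.096] [-1.346  3.315  0.023] 0.0132 122.0 42.17
scene [  0   0   2  22  74  42  23  27 125  63   2   0   0   1   4   1   1   4
   5   7]
side [ 0  1  4 16 16  7 11 29 54 16  3  1  3  2  5  5  3  5  8  3]
```

```bash
python3 - <<'E'
from h import *
hx,hy=.5003,.2504;u=np.array([np.cos(.445),np.sin(.445)]);q=down(np.radians(25.5)-np.pi/2)
for s in(.0004,.0008,.0012):
    p=np.array([hx,hy])-s*u
    move_l(P3(*p,.0945+.0325),q,feed=.012);F,M=avg(3);o=get_obs();print(s,"eef",o["eef_pos"],F,M,round(o["t"],2),flush=True)
    if F[0]>0:break
b=move_l(P3(*p,.0935+.0325),q,feed=.012,guard=40);F,M=avg(3);o=get_obs();print(b,o["eef_pos"],F,M,round(o["t"],2))
E
```

```text
0.0004 eef [0.501 0.25  0.094] [-12.02   -4.508  46.501] [-1.125  2.739  0.035] 42.58
0.0008 eef [0.501 0.25  0.094] [-8.85  -3.582 43.264] [-0.884  2.188  0.008] 42.88
0.0012 eef [0.501 0.25  0.094] [-6.783 -2.626 40.719] [-0.664  1.653  0.019] 43.17
False [0.501 0.25  0.094] [-15.032  -4.641  62.918] [-1.239  3.37   0.059] 43.48
```

View pics/s10.png

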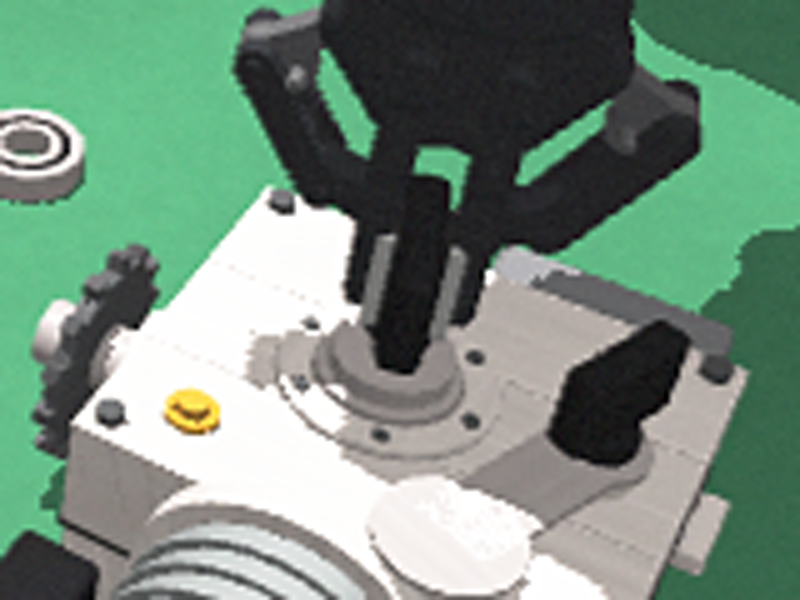

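The picture shows the collar at (390,370) on or within a millimetre or two of the hub face. I'll measure the collar-top to hub-face height and the stiffness more finely.

```bash
python3 - <<'E'
from h import *
o=get_obs();print("z",o["eef_pos"],o["width"])
for n in("scene","side"):
    c=read_camera(n);np.savez(n+"11.npz",**c);W=cloud(c)
    for ctr in([.501,.2515],):
        r=np.linalg.norm(W[...,:2]-ctr,axis=-1);Z=W[...,2]
        nz=np.gradient(Z,axis=0)
        flat=(abs(np.gradient(Z,axis=0))<.0008)&(abs(np.gradient(Z,axis=1))<.0008)
        g=flat&(r>.03)&(r<.07)&(Z>.08)&(Z<.092)
        h=flat&(r<.0235)&(Z>.091)&(Z<.099);t=flat&(r<.021)&(Z>.0995)&(Z<.11)
        print(n,"gear",g.sum(),np.median(Z[g]),"hub",h.sum(),np.median(Z[h]) if h.any() else 0,"collar",t.sum(),np.median(Z[t]) if t.any() else 0)
# same for before: key in stand, cover open hub from w4
for n in("w4","scene2","w3"):
    W=cloud(dict(np.load(n+".npz")));Z=W[...,2];r=np.linalg.norm(W[...,:2]-[.501,.2515],axis=-1)
    g=(r>.03)&(r<.07)&(Z>.08)&(Z<.092);h=(r>.015)&(r<.0225)&(Z>.09)&(Z<.099);print(n,np.median(Z[g]),np.median(Z[h]) if h.any() else 0)
E
```

```text
z [0.501 0.25  0.094] 0.013043700706990494
scene gear 1096 0.08874128044265567 hub 64 0.09465291334628442 collar 96 0.10361394616630301
side gear 443 0.08761977586465397 hub 4 0.09391575463959619 collar 22 0.10294353628849717
w4 0.08740270597171146 0.09433465622569889
scene2 0.08875155950028349 0.09516456139855906
w3 0.08735265344930859 0.09423846238694485
```

```bash
python3 - <<'E'
from h import *
np.set_printoptions(precision=5,suppress=True)
hx,hy=.4992,.2499
def step(z,d):
    move_l(P3(hx,hy,z+.0325),down(np.radians(d)-np.pi/2),feed=.012);F,M=avg(3);o=get_obs();print(z,d,"z",o["eef_pos"],np.round(F,1),np.round(M,2),round(o["t"],2),flush=True)
step(.0935,25.5);step(.0935,23.5);step(.0935,27.5);step(.0935,25.5);step(.0930,25.5)
E
```

```text
0.0935 25.5 z [0.50073 0.25044 0.09399] [-15.   -5.1  63. ] [-1.29  3.32  0.07] 43.88
0.0935 23.5 z [0.50054 0.25049 0.09395] [-16.8  -4.7  63.3] [-1.12  3.41  0.36] 44.17
0.0935 27.5 z [0.50064 0.25025 0.09399] [-16.1  -5.6  62.6] [-1.35  3.25  0.03] 44.48
0.0935 25.5 z [0.50057 0.25035 0.09396] [-16.3  -5.8  63.5] [-1.24  3.38  0.34] 44.77
0.093 25.5 z [0.50059 0.2504  0.09392] [-20.2  -6.7  75.1] [-1.53  4.22  0.38] 45.08
```

```bash
python3 - <<'E'
from h import *
# (tag, centre, eef z): collar-top height minus eef z shows any slip in the grip
for tag,ctr,ez in(("0",[.437,-.204],.078),("6",[.437,-.204],.2140),("7",[.501,.2525],.144),("8",[.501,.251],.116),("9",[.501,.251],.1042),("10",[.501,.251],.0941),("11",[.501,.251],.0940)):
    for n in("scene","side"):
        W=cloud(dict(np.load(n+tag+".npz")));Z=W[...,2];r=np.linalg.norm(W[...,:2]-ctr,axis=-1)
        m=(r<.021)&(abs(Z-ez-.010)<.006)
        z=Z[m]
        if len(z)<8:print(tag,n,"few");continue
        h,e=np.histogram(z,60);d=np.exp(-.5*((e[:,None]-z)/.0006)**2).sum(1)
        print(tag,n,len(z),"mode top-eef",round((e[d.argmax()]-ez)*1000,2),"p90",round((np.percentile(z,90)-ez)*1000,2), "mode",round(e[d.argmax()],4))
W=cloud(dict(np.load("scene0.npz")));Z=W[...,2];m=(abs(W[...,0]-.47)<.1)&(abs(W[...,1]+.205)<.04)&(abs(Z-.08)<.006);print("stand scene",np.median(Z[m]))
W=cloud(dict(np.load("side0.npz")));Z=W[...,2];m=(abs(W[...,0]-.47)<.1)&(abs(W[...,1]+.205)<.04)&(abs(Z-.08)<.006);print("stand side",np.median(Z[m]))
E
```

```text
0 scene 119 mode top-eef 11.99 p90 13.43 mode 0.09
0 side 227 mode top-eef 10.47 p90 11.86 mode 0.0885
6 scene 127 mode top-eef 10.69 p90 12.19 mode 0.2247
6 side 262 mode top-eef 9.01 p90 10.05 mode 0.223
7 scene 291 mode top-eef 9.96 p90 10.8 mode 0.154
7 side 124 mode top-eef 8.64 p90 10.7 mode 0.1526
8 scene 252 mode top-eef 9.37 p90 10.17 mode 0.1254
8 side 116 mode top-eef 8.32 p90 10.35 mode 0.1243
9 scene 244 mode top-eef 9.41 p90 10.07 mode 0.1136
9 side 112 mode top-eef 8.03 p90 10.69 mode 0.1122
10 scene 238 mode top-eef 9.36 p90 10.46 mode 0.1035
10 side 111 mode top-eef 8.29 p90 10.57 mode 0.1024
11 scene 235 mode top-eef 9.47 p90 10.46 mode 0.1035
11 side 103 mode top-eef 7.77 p90 10.97 mode 0.1018
stand scene 0.08225475868244166
stand side 0.08057236896498113
```

With camera bias removed, both cameras put the collar top at about 0.102, which is the seated height. The key also stops hard there: an extra 12 N moved it only 0.05 mm. I'll ease to a moderate push, check that it holds, and hand in.

```bash
python3 - <<'E'
from h import *
np.set_printoptions(precision=5,suppress=True)
move_l(P3(.4995,.2501,.0942+.0325),feed=.012);pause(.3);F,M=avg(3);o=get_obs();print(o["eef_pos"],F,M,o["width"],o["t"])
if o["eef_pos"][2]<.0943 and F[2]>25: print(hand_in())
E
```

```text
[0.50052 0.25038 0.09403] [-13.54801  -4.97579  50.06314] [-1.05891  2.61542  0.30998] 0.013308864831243541 45.6833
the job is handed in; nothing more can be done
None
```

The job is handed in at 45.7 s: the cover is open, and the wing key is in the hub with its feather in the keyway and its collar seated by camera depth (a few tenths of a millimetre), still held down at about 50 N. The first cover attempt closed on air (jaws 35 mm higher than reported), and I viewed 12 pictures, over the limit of 10.

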